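# Clamp a copper blank in the screw press

### The arm

A 6-joint arm with a two-finger parallel gripper is mounted at the origin on the work surface. World frame = base frame: x ahead of the robot, y to its left, z up, the work surface at z = 0. Lengths are in mm, angles in rad, forces in N, time in s.
With the tool pointing down it reaches from about 350 to 1000 mm from the base axis. Payload 7.1 kg.
Tool frame: the origin (TCP) lies at the very end of the fingers, on their centre line; the grasp point (between the pads) lies 19 mm behind it; z points along the fingers, y is the line along which they close (so a half turn about z gives the same grasp; the last joint's range is limited). The gripper opens to 85 mm and grips with 20 to 120 N. Pads are 22 mm wide; open, the fingers measure 114 mm over their backs; the gripper's body (76 mm by 85 mm) begins 54 mm behind the grasp point. The pads swing forward as they close: fully open they stand 13 mm farther back than shut.
Start: joints at [-1.251, 0.423, 1.63, -0, 1.089, -0.019], TCP at [207.739, -589.448, 231.319] pointing down, gripper open.
Joint ranges: [-3, 3], [-0.9, 2.11], [0.09, 2.58], [-1.31, 4.45], [0.11, 2.69], [-2.54, 2.54]. Speed limits (rad/s): [2.39, 2.39, 3.01, 3.14, 3.14, 3.14].

### API

Orientations are given as a unit quaternion [w, x, y, z].
In Python, from rig import monitor, optics, job gives the robot as it stands.
- The arm moves only by the tool arm_command, never from a script. Its argument "commands" is a list of rows, each a list of 3 entries, a list of its own where there are three numbers: the closure, from 0 (fully open) to 1 (shut), then the shift along the tool's x, y, z in mm, then the turn about the tool's z in degrees. In form: [[hand, [dx, dy, dz], twist], ...]. A call has exactly 10 rows; each row is the pose to reach, as a shift and turn from the pose commanded when the call began, along the tool's axes at that moment; what a row does not reach only later rows make up. A row lasts 1/8 s, in which the tool goes at most 62.5 mm and 10.7 degrees, less where a joint would pass 70% of its speed; a pose out of reach is approached as far as the arm can. A call with a gripper value outside its range is refused whole. The fingers move at their own pace and stop on an object; the grip force is fixed at half the most. Time passes only in rows, so rows that repeat a pose let the fingers close, or fill a call up. It gives the time, the measured TCP pose, the force, the opening and the grip force at its end, in the units of the state.
- monitor.state(): the state, without advancing time (a new reading comes with each control period).
- optics.capture(name): name is "scene" or "top" or "wrist"; returns the picture (384x512x3 uint8, red, green, blue); there is no depth.
- optics.get_calibration(name): a dict with "intrinsics" (3x3 intrinsics, pixels), "R" (3x3) and "t" (3): a world point X has camera coordinates R X + t. Camera axes: x right, y down, z forward; pixel columns grow to the right and rows downward; lengths in mm; the calibration is good to about 2 mm. A picture is of the moment at which its call begins: read the wrist's pose just before it. get_calibration takes no time and is no camera call; for the wrist camera it gives the pose at the moment of the call.
- job.job_done(): hands the job in; it is judged then, once.
The state is a dict: "time": time; "joints": joint angles; "joint_vel": joint speeds; "joint_efforts": joint torques, N m; "position": TCP position; "tool_rot": TCP orientation; "contact_force": force on the tool from outside, world axes, zero at the start; "wrist_torque": the same for the moment, N m; "opening": finger opening in mm; "gripper_force": force on a finger pad.
Only numpy, scipy, OpenCV 4.12 (cv2) and the standard library are available. Lean on these libraries where they do the work, as an engineer would, in place of code of your own. Each camera call takes 0.05 s, during which the arm holds its last target. There are 200 camera calls.

### The job

Slide the tray with the copper blank fully home under the small bench press, then screw the red knob down clockwise until you feel it bite, where turning suddenly becomes much stiffer. From the bite give it one further quarter turn and no more, then let go and leave the jar, pot, sieve and brush where they are.

Things in the scene. Friction and masses are not known exactly. Their poses are not given: they have to be found in the camera images.
- press: Green bench screw press, bolted down. Base 200 x 150 x 20 mm (125 mm to the front, -x, 75 mm to the back). Steel columns 60 mm left and right of the axis carry a beam 44 mm deep, 150 mm wide, 75 to 103 mm above the bench. Origin on the bench under the vertical spindle axis; x points to the back (the way the tray slides in), z up.
- knob_grip (a point): Grip point of the knob, on the spindle axis 151 mm above the bench. The knob is a red bar 50 mm long, 14 mm thick, from 128 to 159 mm above the bench, on a round black hub of 48 mm diameter (114 to 128 mm). x runs along the bar and turns with it; z up. A short white mark is on top at the bar's -x end.
- knob (a joint): Knob angle in rad, growing as it turns clockwise from above (tightening); starts at 0 to 0.5. It turns lightly (0.04 N m) until the spindle bites after a hidden 0.25 to 3.05 rad; from there it needs about 0.5 N m all the way and does not spring back when let go. 2 mm of thread per turn: the bite can be felt, not seen.
- tray (a joint): Tray travel in m: 0 fully home against the back stop, negative pulled out to the front (starts -0.065 to -0.040). Slides along the press x axis with 2.5 N friction and stays where left. An aluminium plate 130 x 72 x 8 mm on the press base, a round copper blank of 54 mm diameter near its back end.
- tray_handle (a point): Grip point in the upright blue handle tab of the tray: tab 12 mm thick along the press x axis, 40 mm wide across it, from 28 to 76 mm above the bench; the point is at its centre, 60 mm above the bench. With the tray home it is 95 mm in front of the spindle axis. Axes parallel to the press.
- pad_mark (a point): Centre of the underside of the round steel pressure pad (48 mm diameter) at the lower end of the spindle, about 33 mm above the bench. It stands still until the bite and is then driven down 2 mm per turn of the knob; far too little to see.
- enamel_jar: Bystander: loose closed jar, turquoise with a brass lid, 64 mm diameter, 85 mm tall, origin at the centre of its underside.
- pot: Bystander: loose open blue cup, 60 mm diameter, 55 mm tall, origin at the centre of its underside.
- sieve: Bystander: loose yellow hand sieve, bowl 64 mm diameter and 28 mm high with a handle reaching 117 mm to its -x, origin under the bowl.
- brush: Bystander: loose brush 180 mm long, 20 mm thick, lying along its x axis, origin under its middle.

How it is judged:
By the outcome, as a careful person would: the job done as asked, in the order asked, and still so for the second after the job is handed in, with the robot touching nothing.
It also fails if it takes over 72 s, if anything falls off the work surface, if the arm or the gripper's body presses on something with over 40 N, if the wrist force passes 120 N, or if a joint passes its speed limit or range.

## Working session

There is one attempt and no reset: what is moved stays moved. The work goes in short steps, Python scripts to look and compute and a tool call to move; the robot and the scene stay as the last step left them, time stands still between calls to the robot, and variables do not carry over. Pictures are saved under pics/ and viewed, at most 10 in all, crops included, and the job is handed in when it is done.

Besides the shell and the picture viewer there is one more tool, called after ">>>" as name(argument=value, ...) on one line, values as JSON. arm_command: Moves the arm, as the interface text tells. Its arguments: {"type":"object","properties":{"commands":{"type":"array"}},"required":["commands"]}

```bash
mkdir -p pics; cat > h.py <<'E'
import numpy as np, cv2
from rig import monitor, optics, job
def ray(name,uv,z,cal=None):
    c=cal or optics.get_calibration(name); K,R,t=[np.array(c[k],float) for k in("intrinsics","R","t")]
    C=-R.T@t; d=R.T@np.linalg.inv(K)@np.array([uv[0],uv[1],1.]); return C+d*(z-C[2])/d[2]
def proj(name,X,cal=None):
    c=cal or optics.get_calibration(name); K,R,t=[np.array(c[k],float) for k in("intrinsics","R","t")]
    p=K@(R@np.array(X,float)+t); return p[:2]/p[2]
E
python3 - <<'E'
from h import *
a=optics.capture("scene");b=optics.capture("top")
cv2.imwrite("pics/s0.png",a[:,:,::-1]);cv2.imwrite("pics/t0.png",b[:,:,::-1])
s=monitor.state();print(s)
for n in("scene","top"):
    c=optics.get_calibration(n);print(n,np.round(-np.array(c["R"]).T@np.array(c["t"])),np.round(c["intrinsics"],1).tolist())
E
```

```text
{'time': 0.1, 'joints': array([-1.25102059e+00,  4.23806990e-01,  1.63060466e+00, -2.43811629e-05,
        1.08861955e+00, -1.89570034e-02]), 'joint_vel': array([ 0.00154842, -0.00393652, -0.00236096,  0.00132434, -0.00241907,
       -0.00028314]), 'joint_efforts': array([ 2.51260617e-04, -5.58426404e+01, -2.82444692e+01, -3.93545872e-05,
        3.04450346e-03, -2.18918149e-05]), 'position': array([ 207.56921945, -588.99644122,  230.60035614]), 'tool_rot': array([-7.09532030e-04,  9.85690559e-01,  1.68563355e-01, -1.18452313e-04]), 'contact_force': array([0.52833759, 0.44620503, 0.87589914]), 'wrist_torque': array([-0.00867816,  0.03967485,  0.02377111]), 'gripper_force': 0.0, 'opening': 85.34522558456459}
scene [857. 442. 649.] [[360.5, 0.0, 253.8], [0.0, 360.5, 196.9], [0.0, 0.0, 1.0]]
top [533.  45. 830.] [[376.0, 0.0, 259.3], [0.0, 376.0, 196.9], [0.0, 0.0, 1.0]]
```

View pics/s0.png

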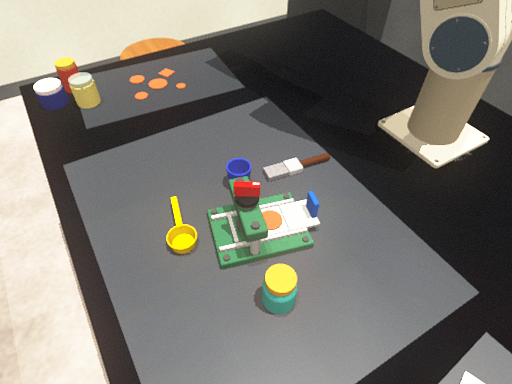

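View pics/t0.png

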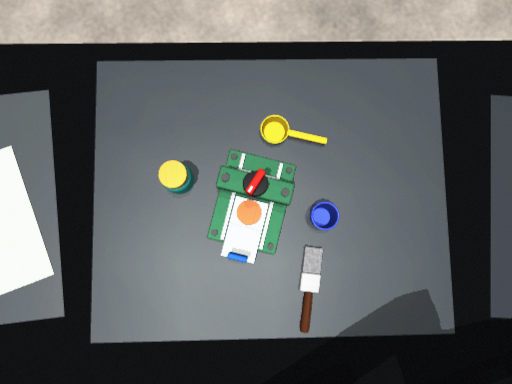

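The scene view shows the green press mid-bench with the blue tab toward the robot. In the top view, the knob is at about (257,182), the blue tab at (238,257), the jar at (175,176), the pot at (324,216) and the brush at (310,285). Next I'll measure these.

```bash
python3 - <<'E'
from h import *
b=cv2.imread("pics/t0.png");hsv=cv2.cvtColor(b,cv2.COLOR_BGR2HSV)
def blob(lo,hi,roi):
    m=cv2.inRange(hsv,lo,hi);k=np.zeros_like(m);x0,y0,x1,y1=roi;k[y0:y1,x0:x1]=m[y0:y1,x0:x1]
    return k
def rect(m):
    ys,xs=np.nonzero(m);return cv2.minAreaRect(np.c_[xs,ys].astype(np.float32)),len(xs)
def P(n,m,z):
    r,c=rect(m);q=cv2.boxPoints(r);w=np.array([ray("top",p,z)[:2] for p in q])
    e=w[1]-w[0];f=w[2]-w[1];L=e if np.linalg.norm(e)>np.linalg.norm(f) else f
    print(n,c,"px",np.round(r[0],1),"ctr",np.round(w.mean(0),1),"sides",np.round([np.linalg.norm(e),np.linalg.norm(f)],1),"long deg",round(np.degrees(np.arctan2(L[1],L[0])),1))
P("green z20",blob((60,80,30),(85,255,255),(200,140,305,260)),20)
r=blob((0,150,100),(8,255,255),(240,165,275,200))|blob((172,150,100),(180,255,255),(240,165,275,200))
P("red z159",r,159)
P("blue z76",blob((100,150,80),(125,255,255),(220,245,255,270)),76)
P("copper z30",blob((5,150,120),(16,255,255),(230,195,265,230)),29)
P("pot z55",blob((105,150,40),(130,255,255),(305,195,345,235)),55)
P("lid z85",blob((18,120,120),(35,255,255),(150,150,195,195)),85)
print(np.round([ray("top",p,20)[:2] for p in[(229,151),(297,163),(273,252),(208,240)]],1).tolist())
c=cv2.resize(b[145:275,195:345],None,fx=5,fy=5,interpolation=cv2.INTER_CUBIC)[:600];cv2.imwrite("pics/t0c.png",c)
E
```

```text
green z20 3337 px [250.7 201.2] ctr [602.3  44.2] sides [198.8 166.6] long deg -14.4
red z159 203 px [254.9 181.2] ctr [625.5  36.5] sides [51.3 14.9] long deg -33.4
blue z76 118 px [236.9 256.8] ctr [486.3  73.7] sides [12.3 37. ] long deg -104.0
copper z30 99 px [248.5 204. ] ctr [594.5  49.3] sides [36.3 17.1] long deg -90.9
pot z55 620 px [324.6 215.3] ctr [ 566.5 -107.9] sides [57.9 58.3] long deg -117.7
lid z85 627 px [172.5 173.5] ctr [653.7 199.4] sides [53.7 54.4] long deg 180.0
[[712.0, 90.1], [683.3, -58.1], [491.4, -1.3], [519.5, 137.0]]
```

View pics/t0c.png

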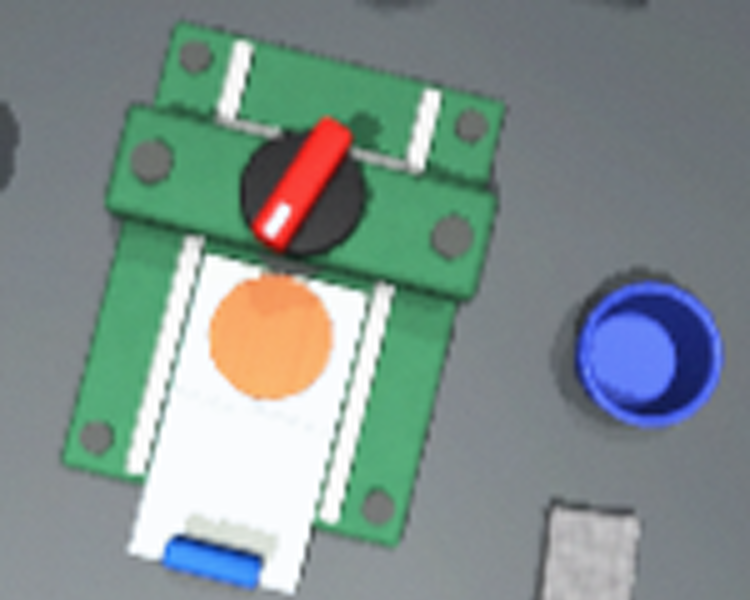

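The press yaw is about -14.3° with its axis at about (626,37). The bar is at about -33° with the white mark at the near end, and the handle is about 144 mm in front of the axis, so the tray is 49 mm out. The sizes agree with those given. First move: go in front of the tab with the fingers shut.

>>> arm_command(commands=[[1,[446,-557,0],-56],[1,[446,-557,0],-56],[1,[446,-557,0],-56],[1,[446,-557,0],-56],[1,[446,-557,0],-56],[1,[446,-557,0],-56],[1,[446,-557,0],-56],[1,[446,-557,0],-56],[1,[446,-557,0],-56],[1,[446,-557,0],-56]])

```text
time: 1.35
position: [414.3, 2.6, 231.4]
tool_rot: [0.0, 0.791, 0.612, 0.0]
contact_force: [1.6, 0.5, -0.0]
opening: 0.1
gripper_force: 0.0
```

>>> arm_command(commands=[[1,[85,7,0],0],[1,[85,7,0],0],[1,[85,7,0],0],[1,[85,7,60],0],[1,[85,7,120],0],[1,[85,7,150],0],[1,[85,7,160],0],[1,[85,7,160],0],[1,[85,7,160],0],[1,[85,7,160],0]])

```text
time: 2.6
position: [443.1, 81.1, 72.5]
tool_rot: [0.001, 0.791, 0.612, 0.001]
contact_force: [0.5, 0.1, 0.8]
opening: 0.2
gripper_force: 0.0
```

```bash
python3 - <<'E'
from h import *
s=monitor.state();print(s["position"],s["tool_rot"],s["joints"])
a=optics.capture("scene");b=optics.capture("top");w=optics.capture("wrist")
o=np.hstack([cv2.resize(b[140:300,180:340],(390,390)),cv2.resize(w,(400,390))])
cv2.imwrite("pics/a1.png",o[:,:,::-1])
E
```

```text
[443.1128589   81.08547244  72.52215466] [6.08299060e-04 7.91175594e-01 6.11587777e-01 1.09599389e-03] [ 1.54573603e-01  4.49024303e-01  2.10314410e+00 -1.44707763e-05
  5.86917284e-01  4.09248969e-01]
```

View pics/a1.png

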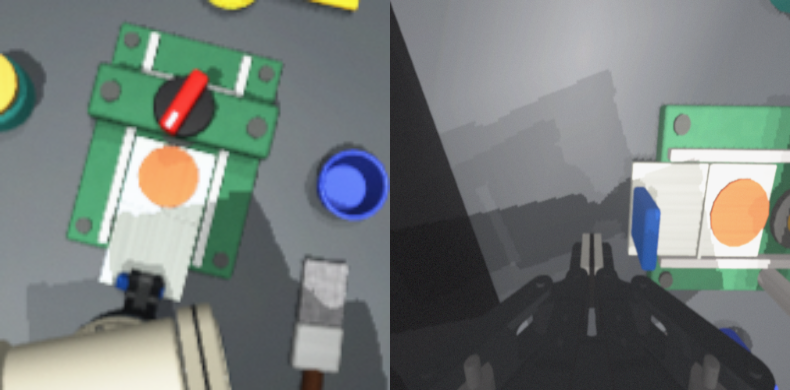

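The top half shows the closed fingers just in front of the blue tab. The wrist view also has them clear of the tray and level with the tab. Now I'll lower and push.

>>> arm_command(commands=[[1,[3,0,15],0],[1,[3,0,30],0],[1,[3,0,30],0],[1,[3,8,30],0],[1,[3,16,30],0],[1,[3,24,30],0],[1,[3,32,30],0],[1,[3,40,30],0],[1,[3,46,30],0],[1,[3,52,30],0]])

```text
time: 4.0
position: [493.3, 70.6, 41.2]
tool_rot: [-0.0, 0.791, 0.612, -0.0]
contact_force: [-3.2, -0.8, 1.6]
opening: 0.1
gripper_force: 1.4
```

>>> arm_command(commands=[[1,[0,4,0],0],[1,[0,8,0],0],[1,[0,11,0],0],[1,[0,13,0],0],[1,[0,14,0],0],[1,[0,15,0],0],[1,[0,16,0],0],[1,[0,17,0],0],[1,[0,18,0],0],[1,[0,19,0],0]])

```text
time: 5.25
position: [511.7, 66.1, 41.3]
tool_rot: [-0.0, 0.791, 0.612, -0.0]
contact_force: [-2.3, 0.1, -0.6]
opening: -0.0
gripper_force: 1.3
```

>>> arm_command(commands=[[1,[0,0.5,0],0],[1,[0,1,0],0],[1,[0,1.5,0],0],[1,[0,2,0],0],[1,[0,2.5,0],0],[1,[0,3,0],0],[1,[0,3.5,0],0],[1,[0,4,0],0],[1,[0,4.5,0],0],[1,[0,5,0],0]])

```text
time: 6.5
position: [516.0, 64.8, 41.3]
tool_rot: [-0.0, 0.791, 0.612, -0.0]
contact_force: [-6.0, 1.2, 1.5]
opening: -0.2
gripper_force: 2.9
```

>>> arm_command(commands=[[1,[0,0.2,0],0],[1,[0,0.4,0],0],[1,[0,0.6,0],0],[1,[0,0.8,0],0],[1,[0,1,0],0],[1,[0,1.2,0],0],[1,[0,1.4,0],0],[1,[0,1.6,0],0],[1,[0,1.8,0],0],[1,[0,2,0],0]])

```text
time: 7.75
position: [516.0, 64.8, 41.2]
tool_rot: [-0.002, 0.791, 0.612, -0.002]
contact_force: [-11.2, 5.3, 6.9]
opening: -0.2
gripper_force: 6.2
```

The position stalled while the force rose, so the tray is home. I'll back off, lift, and go over the knob.

>>> arm_command(commands=[[1,[0,-15,0],0],[1,[0,-30,0],0],[1,[0,-30,-60],0],[1,[0,-30,-120],-10],[1,[0,-30,-180],-20],[1,[0,0,-190],-30],[0,[0,60,-190],-40],[0,[0,111,-190],-50],[0,[0,111,-190],-60],[0,[0,111,-190],-70]])

```text
time: 9.0
position: [626.0, 36.2, 230.8]
tool_rot: [0.0, 0.295, 0.956, 0.0]
contact_force: [-0.4, 0.1, -0.3]
opening: 72.4
gripper_force: 0.0
```

```bash
python3 - <<'E'
from h import *
s=monitor.state();print(s["position"],s["tool_rot"],s["joints"])
a=optics.capture("scene");b=optics.capture("top");c=optics.get_calibration("wrist");w=optics.capture("wrist")
np.save("w.npy",w)
print("C",-np.array(c["R"]).T@np.array(c["t"]))
hsv=cv2.cvtColor(w,cv2.COLOR_RGB2HSV)
m=cv2.inRange(hsv,(0,150,80),(7,255,255))|cv2.inRange(hsv,(173,150,80),(180,255,255))
n,l,st,ce=cv2.connectedComponentsWithStats(m);i=1+np.argmax(st[1:,4]);ys,xs=np.nonzero(l==i);r=cv2.minAreaRect(np.c_[xs,ys].astype(np.float32))
q=cv2.boxPoints(r);W=np.array([ray("wrist",p,159,c)[:2] for p in q]);print(st[i],r,np.round(W,1).tolist(),W.mean(0))
o=np.hstack([cv2.resize(b[140:300,180:340],(390,390)),cv2.resize(w,(400,390))])
cv2.imwrite("pics/a2.png",o[:,:,::-1])
E
```

```text
[626.02164891  36.22095123 230.77106364] [1.06234650e-04 2.94743736e-01 9.55576328e-01 3.36270081e-06] [ 3.88469629e-02  4.26643263e-01  1.62565981e+00 -7.23502379e-05
  1.08908690e+00 -9.33541188e-01]
C [560.96336691  80.90064881 374.0950979 ]
[252 171  17  58 755] ((260.0, 199.5), (57.0, 16.0), 90.0) [[600.9, 47.4], [608.3, 58.2], [651.0, 29.6], [643.0, 18.0]] [625.78265168  38.29719463]
```

View pics/a2.png

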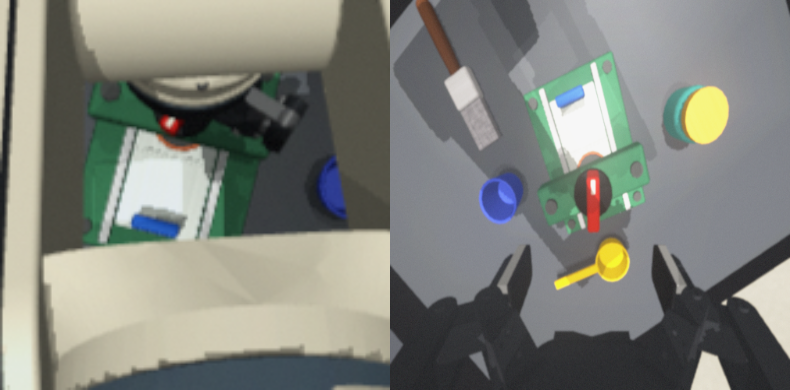

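The tray sits home, with the blank under the spindle and the tab about 95 mm in front. The knob bar is centred under the wrist, parallel to the pads. The wrist measurement (625.8,38.3) matches the top view. Next: descend and grip.

>>> arm_command(commands=[[0,[0.5,1,0],-0.5],[0,[0.5,1,40],-0.5],[0,[0.5,1,75],-0.5],[0,[0.5,1,90],-0.5],[0,[0.5,1,97],-0.5],[1,[0.5,1,97],-0.5],[1,[0.5,1,97],-0.5],[1,[0.5,1,97],-0.5],[1,[0.5,1,97],-0.5],[1,[0.5,1,97],-0.5]])

```text
time: 10.4
position: [626.6, 37.7, 135.1]
tool_rot: [0.001, 0.293, 0.956, 0.0]
contact_force: [-0.8, 2.4, 5.6]
opening: 12.5
gripper_force: 59.4
```

```bash
cat > st.py <<'E'
from h import *
s=monitor.state();q=s["tool_rot"]
print(s["time"],np.round(s["position"],1),"yaw",np.round(np.degrees(2*np.arctan2(q[2],q[1])),2),"j6",np.degrees(s["joints"][5]),"F",np.round(s["contact_force"],1),"M",np.round(s["wrist_torque"],3),"op",s["opening"],s["gripper_force"])
E
python3 st.py
```

```text
10.4 [626.6  37.7 135.1] yaw 145.9 j6 -53.57270838128569 F [-0.8  2.4  5.6] M [ 0.261  0.123 -0.068] op 12.526470107045503 59.368924498558044
```

>>> arm_command(commands=[[1,[0,0,0],0.8],[1,[0,0,0],1.6],[1,[0,0,0],2.4],[1,[0,0,0],3.2],[1,[0,0,0],4],[1,[0,0,0],4.8],[1,[0,0,0],5.6],[1,[0,0,0],6.4],[1,[0,0,0],7.2],[1,[0,0,0],8]])

```text
time: 11.65
position: [626.7, 37.8, 135.1]
tool_rot: [0.001, 0.359, 0.933, 0.0]
contact_force: [0.5, 3.3, 4.9]
opening: 12.7
gripper_force: 59.5
```

```bash
python3 st.py
```

```text
11.65 [626.7  37.8 135.1] yaw 137.88 j6 -45.546746603991636 F [0.5 3.3 4.9] M [0.342 0.109 0.027] op 12.692515417268872 59.51085984706879
```

>>> arm_command(commands=[[1,[0,0,0],0.8],[1,[0,0,0],1.6],[1,[0,0,0],2.4],[1,[0,0,0],3.2],[1,[0,0,0],4],[1,[0,0,0],4.8],[1,[0,0,0],5.6],[1,[0,0,0],6.4],[1,[0,0,0],7.2],[1,[0,0,0],8]])

```text
time: 12.9
position: [626.8, 37.9, 135.1]
tool_rot: [0.001, 0.424, 0.906, 0.001]
contact_force: [0.6, 2.7, 4.8]
opening: 12.5
gripper_force: 59.4
```

```bash
python3 st.py
```

```text
12.9 [626.8  37.9 135.1] yaw 129.89 j6 -37.54853586393829 F [0.6 2.7 4.8] M [0.422 0.006 0.082] op 12.519020500141814 59.44313943386078
```

>>> arm_command(commands=[[1,[0,0,0],0.8],[1,[0,0,0],1.6],[1,[0,0,0],2.4],[1,[0,0,0],3.2],[1,[0,0,0],4],[1,[0,0,0],4.8],[1,[0,0,0],5.6],[1,[0,0,0],6.4],[1,[0,0,0],7.2],[1,[0,0,0],8]])

```text
time: 14.15
position: [626.9, 38.0, 135.1]
tool_rot: [0.001, 0.486, 0.874, 0.001]
contact_force: [0.2, 2.9, 4.2]
opening: 13.0
gripper_force: 59.4
```

```bash
python3 st.py
```

```text
14.15 [626.9  38.  135.1] yaw 121.88 j6 -29.54501064086752 F [0.2 2.9 4.2] M [ 0.543 -0.036  0.131] op 13.0068593273447 59.404948353767395
```

>>> arm_command(commands=[[1,[0,0,0],0.8],[1,[0,0,0],1.6],[1,[0,0,0],2.4],[1,[0,0,0],3.2],[1,[0,0,0],4],[1,[0,0,0],4.8],[1,[0,0,0],5.6],[1,[0,0,0],6.4],[1,[0,0,0],7.2],[1,[0,0,0],8]])

```text
time: 15.4
position: [627.0, 38.1, 135.1]
tool_rot: [0.001, 0.546, 0.838, 0.001]
contact_force: [1.4, 4.1, 4.6]
opening: 12.5
gripper_force: 59.4
```

```bash
python3 st.py
```

```text
15.4 [627.   38.1 135.1] yaw 113.88 j6 -21.543732898473117 F [1.4 4.1 4.6] M [ 0.636 -0.159  0.093] op 12.547271318390562 59.40118074417114
```

>>> arm_command(commands=[[1,[0,0,0],0.8],[1,[0,0,0],1.6],[1,[0,0,0],2.4],[1,[0,0,0],3.2],[1,[0,0,0],4],[1,[0,0,0],4.8],[1,[0,0,0],5.6],[1,[0,0,0],6.4],[1,[0,0,0],7.2],[1,[0,0,0],8]])

```text
time: 16.65
position: [627.1, 38.1, 135.1]
tool_rot: [0.001, 0.603, 0.798, 0.001]
contact_force: [2.2, 4.9, 5.7]
opening: 12.6
gripper_force: 59.4
```

```bash
python3 st.py
```

```text
16.65 [627.1  38.1 135.1] yaw 105.87 j6 -13.538674081168347 F [2.2 4.9 5.7] M [ 0.746 -0.207  0.046] op 12.562988314976753 59.402804374694824
```

>>> arm_command(commands=[[1,[0,0,0],0.8],[1,[0,0,0],1.6],[1,[0,0,0],2.4],[1,[0,0,0],3.2],[1,[0,0,0],4],[1,[0,0,0],4.8],[1,[0,0,0],5.6],[1,[0,0,0],6.4],[1,[0,0,0],7.2],[1,[0,0,0],8]])

```text
time: 17.9
position: [627.3, 38.2, 135.1]
tool_rot: [0.001, 0.657, 0.754, 0.001]
contact_force: [2.7, 5.0, 4.8]
opening: 13.0
gripper_force: 59.3
```

```bash
python3 st.py
```

```text
17.9 [627.3  38.2 135.1] yaw 97.87 j6 -5.54115393002853 F [2.7 5.  4.8] M [ 0.789 -0.317  0.033] op 13.014931032294175 59.3387496471405
```

>>> arm_command(commands=[[1,[0,0,0],0.8],[1,[0,0,0],1.6],[1,[0,0,0],2.4],[1,[0,0,0],3.2],[1,[0,0,0],4],[1,[0,0,0],4.8],[1,[0,0,0],5.6],[1,[0,0,0],6.4],[1,[0,0,0],7.2],[1,[0,0,0],8]])

```text
time: 19.15
position: [627.5, 38.2, 135.1]
tool_rot: [0.001, 0.708, 0.706, 0.002]
contact_force: [2.4, 5.4, 4.4]
opening: 12.6
gripper_force: 59.3
```

```bash
python3 st.py
```

```text
19.15 [627.5  38.2 135.1] yaw 89.87 j6 2.4621324039907866 F [2.4 5.4 4.4] M [ 0.811 -0.372  0.057] op 12.647742343663664 59.27230775356293
```

>>> arm_command(commands=[[1,[0,0,0],0.8],[1,[0,0,0],1.6],[1,[0,0,0],2.4],[1,[0,0,0],3.2],[1,[0,0,0],4],[1,[0,0,0],4.8],[1,[0,0,0],5.6],[1,[0,0,0],6.4],[1,[0,0,0],7.2],[1,[0,0,0],8]])

```text
time: 20.4
position: [627.6, 38.2, 135.1]
tool_rot: [0.001, 0.755, 0.655, 0.002]
contact_force: [3.6, 5.2, 3.4]
opening: 12.6
gripper_force: 59.2
```

```bash
python3 st.py
```

```text
20.4 [627.6  38.2 135.1] yaw 81.87 j6 10.46037082422295 F [3.6 5.2 3.4] M [ 0.778 -0.47   0.018] op 12.628124116999771 59.21153426170349
```

>>> arm_command(commands=[[1,[0,0,0],0.8],[1,[0,0,0],1.6],[1,[0,0,0],2.4],[1,[0,0,0],3.2],[1,[0,0,0],4],[1,[0,0,0],4.8],[1,[0,0,0],5.6],[1,[0,0,0],6.4],[1,[0,0,0],7.2],[1,[0,0,0],8]])

```text
time: 21.65
position: [627.8, 38.1, 135.2]
tool_rot: [0.001, 0.799, 0.601, 0.002]
contact_force: [5.6, 4.5, 3.0]
opening: 12.9
gripper_force: 59.2
```

```bash
python3 st.py
```

```text
21.65 [627.8  38.1 135.2] yaw 73.87 j6 18.46083770569409 F [5.6 4.5 3. ] M [ 0.793 -0.524  0.029] op 12.876444076320452 59.15782392024994
```

>>> arm_command(commands=[[1,[0,0,0],0.8],[1,[0,0,0],1.6],[1,[0,0,0],2.4],[1,[0,0,0],3.2],[1,[0,0,0],4],[1,[0,0,0],4.8],[1,[0,0,0],5.6],[1,[0,0,0],6.4],[1,[0,0,0],7.2],[1,[0,0,0],8]])

```text
time: 22.9
position: [627.9, 38.0, 135.1]
tool_rot: [0.001, 0.839, 0.544, 0.002]
contact_force: [4.9, 4.2, 2.6]
opening: 13.0
gripper_force: 59.1
```

```bash
python3 st.py
```

```text
22.9 [627.9  38.  135.1] yaw 65.9 j6 26.441866452217546 F [4.9 4.2 2.6] M [ 0.734 -0.706  0.258] op 12.997360111834219 59.145169258117676
```

The twisting moment jumped to 0.26, which may be the bite. I'll take a small step to check.

>>> arm_command(commands=[[1,[0,0,0],0.3],[1,[0,0,0],0.6],[1,[0,0,0],0.9],[1,[0,0,0],1.2],[1,[0,0,0],1.5],[1,[0,0,0],1.8],[1,[0,0,0],2.1],[1,[0,0,0],2.4],[1,[0,0,0],2.7],[1,[0,0,0],3]])

```text
time: 24.15
position: [628.0, 38.0, 135.1]
tool_rot: [0.001, 0.853, 0.522, 0.002]
contact_force: [4.9, 3.5, 2.8]
opening: 13.1
gripper_force: 59.4
```

```bash
python3 st.py
```

```text
24.15 [628.   38.  135.1] yaw 62.95 j6 29.402690006520096 F [4.9 3.5 2.8] M [ 0.663 -0.681  0.472] op 13.121737114388488 59.369757771492004
```

The bite is felt at a tool yaw of about 69°, with wind-up of roughly 0.07 N m/deg. The target bar yaw is therefore about -21°.

>>> arm_command(commands=[[1,[0,0,0],4.2],[1,[0,0,0],8.4],[1,[0,0,0],12.6],[1,[0,0,0],16.8],[1,[0,0,0],21],[1,[0,0,0],25.2],[1,[0,0,0],29.4],[1,[0,0,0],33.6],[1,[0,0,0],37.8],[1,[0,0,0],42]])

```text
time: 25.4
position: [628.5, 37.3, 135.1]
tool_rot: [0.001, 0.984, 0.181, 0.003]
contact_force: [7.2, 0.9, 0.9]
opening: 12.9
gripper_force: 59.2
```

```bash
python3 st.py
```

```text
25.4 [628.5  37.3 135.1] yaw 20.83 j6 71.52872383462908 F [7.2 0.9 0.9] M [ 0.252 -1.035  0.517] op 12.93471403391445 59.19977009296417
```

>>> arm_command(commands=[[1,[0,0,0],5],[1,[0,0,0],10],[1,[0,0,0],15],[1,[0,0,0],20],[1,[0,0,0],25],[1,[0,0,0],30],[1,[0,0,0],35],[1,[0,0,0],39],[1,[0,0,0],42],[1,[0,0,0],42]])

```text
time: 26.65
position: [628.5, 36.6, 135.2]
tool_rot: [0.0, 0.983, -0.183, 0.003]
contact_force: [6.2, -2.0, 2.6]
opening: 13.0
gripper_force: 59.1
```

```bash
python3 st.py
```

```text
26.65 [628.5  36.6 135.2] yaw -21.08 j6 113.43112240888571 F [ 6.2 -2.   2.6] M [-0.301 -0.942  0.378] op 13.016297473787768 59.08320128917694
```

>>> arm_command(commands=[[0,[0,0,0],0],[0,[0,0,0],0],[0,[0,0,0],0],[0,[0,0,0],0],[0,[0,0,0],0],[0,[0,0,-30],0],[0,[0,0,-60],0],[0,[0,0,-96],0],[0,[0,0,-96],0],[0,[0,0,-96],0]])

```text
time: 27.9
position: [625.6, 37.4, 229.9]
tool_rot: [0.0, 0.983, -0.183, -0.0]
contact_force: [-0.5, 1.1, -0.4]
opening: 85.2
gripper_force: 0.0
```

```bash
python3 st.py; python3 - <<'E'
from h import *
c=optics.get_calibration("wrist");w=optics.capture("wrist")
hsv=cv2.cvtColor(w,cv2.COLOR_RGB2HSV)
m=cv2.inRange(hsv,(0,150,80),(7,255,255))|cv2.inRange(hsv,(173,150,80),(180,255,255))
n,l,st,ce=cv2.connectedComponentsWithStats(m);i=1+np.argmax(st[1:,4]);ys,xs=np.nonzero(l==i);r=cv2.minAreaRect(np.c_[xs,ys].astype(np.float32))
q=cv2.boxPoints(r);W=np.array([ray("wrist",p,159,c)[:2] for p in q]);print(st[i],r,np.round(W,1).tolist(),W.mean(0))
V=np.array([ray("wrist",p,159,c)[:2] for p in zip(xs,ys)]);u,s,vt=np.linalg.svd(V-V.mean(0));print("pca",np.degrees(np.arctan2(vt[0,1],vt[0,0])))
w0=np.load("w.npy")
cv2.imwrite("pics/a3.png",w[:,:,::-1])
E
```

```text
27.9 [625.6  37.4 229.9] yaw -21.09 j6 113.42119709361282 F [-0.5  1.1 -0.4] M [-0.037 -0.005 -0.028] op 85.23164014418155 0.0
[247 165  18  59 555] ((256.93292236328125, 193.8963623046875), (58.528717041015625, 15.570846557617188), 83.6598129272461) [[658.3, 35.1], [655.1, 22.9], [605.0, 36.0], [608.4, 49.2]] [631.70066019  35.81144097]
pca 161.96756880482567
```

View pics/a3.png

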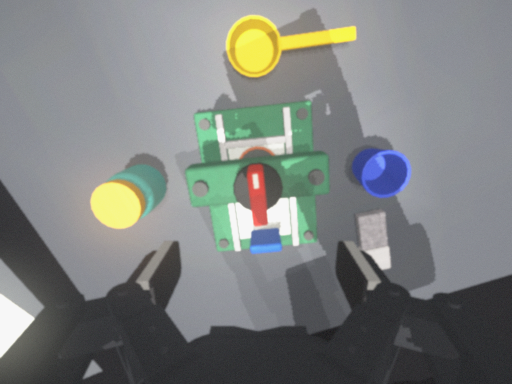

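The view shows the blue tab home close in front of the beam, the bystanders untouched, and the bar at about (257,194). It lags the tool by several degrees, as the wind-up predicted. I'll measure the bar more precisely from its edges and against the beam bolts.

```bash
python3 - <<'E'
from h import *
c=optics.get_calibration("wrist");w=cv2.imread("pics/a3.png")[:,:,::-1].copy()
w0=np.load("w.npy")
for n,im,box in(("start",w0,(245,165,280,235)),("now",w,(240,160,275,232))):
    x0,y0,x1,y1=box;R=im[y0:y1,x0:x1].astype(int)
    hsv=cv2.cvtColor(im[y0:y1,x0:x1],cv2.COLOR_RGB2HSV)
    red=(R[...,0]>90)&(R[...,0]>2*R[...,1]);print(n,np.percentile(R[...,0][red],[5,25,50,75,95]))
    for th in(100,150,180,200):
        m=((R[...,0]>th)&(R[...,0]>2*R[...,1])|(R.min(2)>150)).astype(np.uint8)
        k,l,st,ce=cv2.connectedComponentsWithStats(m);i=1+np.argmax(st[1:,4]);m=l==i
        rows=[y for y in range(m.shape[0]) if m[y].sum()>6][6:-6]
        L=[np.argmax(m[y]) for y in rows];Rr=[m.shape[1]-1-np.argmax(m[y][::-1]) for y in rows]
        a=[np.degrees(np.arctan(np.polyfit(rows,v,1)[0])) for v in(L,Rr)]
        print(th,m.sum(),"edge angle from vertical L,R",np.round(a,1),"w",np.mean(np.array(Rr)-L)+1,"rows",len(rows))
a,b=[ray("wrist",p,103,c) for p in((201,188),(316,177))];d=b-a;print("beam yaw",np.degrees(np.arctan2(d[1],d[0])),np.linalg.norm(d))
for x in ((245,0),(257,0)): pass
p,q=[ray("wrist",v,159,c) for v in((257,170),(257,220))];d=q-p;print("vertical px line world",np.degrees(np.arctan2(d[1],d[0])))
o=cv2.resize(np.hstack([w0[160:240,230:300],w[155:235,225:295]]),None,fx=5,fy=5,interpolation=cv2.INTER_CUBIC)
cv2.imwrite("pics/a4.png",o[:,:,::-1])
E
```

```text
start [160. 192. 200. 216. 245.]
100 910 edge angle from vertical L,R [1.4 0.1] w 16.333333333333336 rows 48
150 881 edge angle from vertical L,R [ 2.  -0.4] w 15.729166666666666 rows 48
180 803 edge angle from vertical L,R [ 2.3 -0.2] w 14.446808510638299 rows 47
200 250 edge angle from vertical L,R [17.8 -0. ] w 15.285714285714286 rows 7
now [172.  203.  210.  218.  233.2]
100 1386 edge angle from vertical L,R [-11.9  15.9] w 23.454545454545453 rows 55
150 1383 edge angle from vertical L,R [-11.9  15.9] w 23.454545454545453 rows 55
180 1292 edge angle from vertical L,R [-14.7  18.1] w 24.142857142857142 rows 49
200 1218 edge angle from vertical L,R [-16.1  19.6] w 23.479166666666668 rows 48
beam yaw -105.47112936940853 120.39372367443255
vertical px line world 158.80294564138924
```

View pics/a4.png

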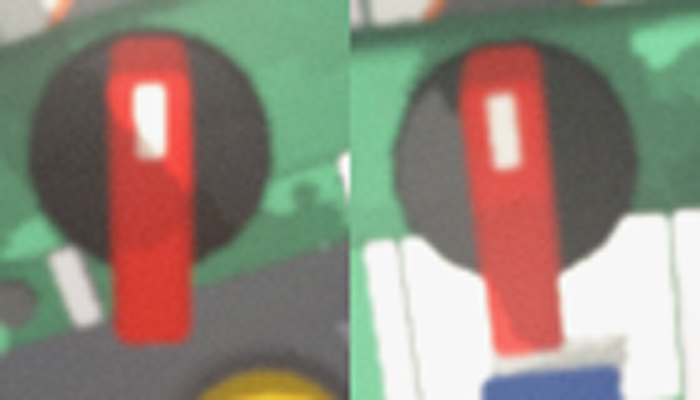

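The bar sits about 5° behind the tool, at yaw -16°, so it is about 85° past the bite. I'll regrip it aligned and turn the last few degrees.

>>> arm_command(commands=[[0,[2,0,0],-5],[0,[2,0,40],-5],[0,[2,0,75],-5],[0,[2,0,90],-5],[0,[2,0,96],-5],[1,[2,0,96],-5],[1,[2,0,96],-5],[1,[2,0,96],-5],[1,[2,0,96],-5],[1,[2,0,96],-5]])

```text
time: 29.2
position: [628.3, 36.8, 135.2]
tool_rot: [-0.0, 0.99, -0.14, 0.001]
contact_force: [-1.2, 0.6, 5.9]
opening: 12.7
gripper_force: 59.0
```

```bash
python3 st.py
```

```text
29.2 [628.3  36.8 135.2] yaw -16.08 j6 108.34588412753627 F [-1.2  0.6  5.9] M [0.128 0.244 0.087] op 12.666017028868094 58.9823055267334
```

>>> arm_command(commands=[[1,[0,0,0],1.5],[1,[0,0,0],3],[1,[0,0,0],4.5],[1,[0,0,0],6],[1,[0,0,0],7],[1,[0,0,0],8],[1,[0,0,0],9],[1,[0,0,0],10],[1,[0,0,0],10],[1,[0,0,0],10]])

```text
time: 30.45
position: [628.1, 36.6, 135.1]
tool_rot: [0.0, 0.974, -0.225, 0.0]
contact_force: [-2.1, -0.7, 6.8]
opening: 13.0
gripper_force: 59.6
```

```bash
python3 st.py
```

```text
30.45 [628.1  36.6 135.1] yaw -26.03 j6 118.31107446898002 F [-2.1 -0.7  6.8] M [0.045 0.291 0.343] op 13.043234685970923 59.584819078445435
```

>>> arm_command(commands=[[0,[0,0,0],0],[0,[0,0,0],0],[0,[0,0,0],0],[0,[0,0,0],0],[0,[0,0,0],0],[0,[0,0,-30],0],[0,[0,0,-60],0],[0,[0,0,-96],0],[0,[0,0,-96],0],[0,[0,0,-96],0]])

```text
time: 31.7
position: [627.5, 36.7, 229.8]
tool_rot: [0.0, 0.974, -0.226, -0.0]
contact_force: [-0.6, 0.3, -1.5]
opening: 85.4
gripper_force: 0.0
```

```bash
python3 st.py; python3 - <<'E'
from h import *
w=optics.capture("wrist")
o=cv2.resize(w[155:235,215:315],None,fx=5,fy=5,interpolation=cv2.INTER_CUBIC)
cv2.imwrite("pics/a5.png",np.hstack([o,cv2.resize(w,(300,400))])[:,:,::-1])
E
```

```text
31.7 [627.5  36.7 229.8] yaw -26.09 j6 118.35204480176205 F [-0.6  0.3 -1.5] M [-0.013 -0.013 -0.036] op 85.38568791254167 0.0
```

View pics/a5.png

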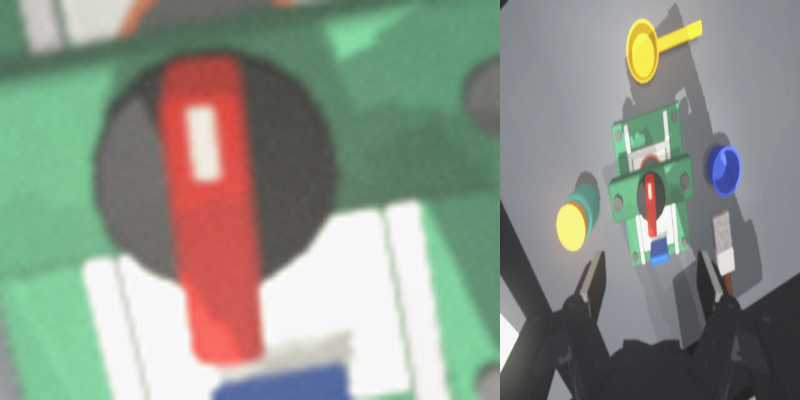

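The bar is now about 5° off the tool, at a yaw of about -21°. That is a quarter turn past the bite. The tray is still home, the bystanders are where they were, and the gripper is clear.

```bash
python3 -c "
from rig import job;print(job.job_done())"
```

```text
the job is handed in; nothing more can be done
None
```

The job is handed in: the tray went home against its stop, then the red knob was turned to the bite and about 90° further (measured to a few degrees, in two grips), and released; the jar, pot, sieve and brush were left untouched.

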